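Shim the rocking table griddle

ROBOT

A 6-joint arm with a two-finger parallel gripper is mounted at the origin on the work surface. World frame = base frame: x ahead of the robot, y to its left, z up, the work surface at z = 0. Lengths are in m, angles in degrees, forces in N, time in s.
With the tool pointing down it reaches from about 0.25 to 0.725 m from the base axis. Payload 9.7 kg.
Tool frame: the origin (TCP) lies midway between the tips of the shut fingers; the grasp point (between the pads) lies 19 mm behind it (bot.hold_point_z is the distance from the TCP to the grasp point, in m); z points along the fingers, y is the line along which they close (so a half turn about z gives the same grasp; the last joint's range is limited). The gripper opens to 85 mm and grips with 20 to 120 N. Pads are 22 mm wide; open, the fingers measure 114 mm over their backs; the gripper's body (76 mm by 85 mm) begins 54 mm behind the grasp point. The pads swing forward as they close: fully open they stand 13 mm farther back than shut.
Start: joints at [70.245, 4.979, 10.078, 95.1, 0, 90], TCP at [0.186, 0.518, 0.231] pointing down, gripper open.
Joint ranges: [-179.16, 179.16], [-48.56, 103.87], [-65.8, 70.77], [-126.05, 130.52], [-82.76, 87.17], [-180, 180]. Speed limits (degrees/s): [127.2, 127.2, 147.25, 180, 180, 180].

INTERFACE

Orientations are given as [roll, pitch, yaw] about the fixed x, y, z axes, in that order (R = Rz(yaw) Ry(pitch) Rx(roll)).
In Python, from workcell import bot gives the robot as it stands.
- The arm moves only by the tool play_rows, never from a script. Its argument "steps" is a list that holds one entry, the list of rows, each a list of 4 numbers: the shift along the tool's x, y, z in m, then the turn about the tool's z in rad. In form: [[[tx, ty, tz, yaw], ...]]. A call has exactly 5 rows; each row shifts and turns the commanded pose from where the row before left it, along the tool's axes as they then stand; what a row does not reach is not made up. A row lasts 1/12 s, in which the tool goes at most 41.7 mm and 7.16 degrees, less where a joint would pass 70% of its speed; a pose out of reach is approached as far as the arm can. A call is refused whole if a number of a shift passes 0.0417 or a number of a turn 0.125, either way. A call with a gripper value outside its range is refused whole. "gripper" is the finger opening in m, from 0 to 0.0854, set as the call begins (left out, the last holds). The fingers move at their own pace and stop on an object; "squeeze" is the grip in N (left out, the last holds). Time passes only in rows, so rows that do not move let the fingers close, or fill a call up. It gives the time, the measured TCP pose, the force, the opening and the grip force at its end, in the units of the state.
- bot.get_obs(): the state, without advancing time (a new reading comes with each control period).
- bot.camera(name): name is "scene" or "top" or "wrist"; returns a dict with "img" (400x640x3 uint8, blue, green, red), "vfov" (degrees; the focal length in pixels is half the picture's height over the tangent of half this angle, whatever the lens; pixels are square), "cx", "cy" (the principal point, pixels), "xyz" and "attitude" of the camera in the world. Camera axes: x right, y down, z forward; pixel columns grow to the right and rows downward; lengths in m; the calibration is good to about 2 mm. A picture is of the moment at which its call begins. There is no depth.
- bot.job_done(): hands the job in; it is judged then, once.
The state is a dict: "time": time; "q": joint angles; "qd": joint speeds; "joint_efforts": joint torques, N m; "ee_pos": TCP position; "tcp_rot": TCP orientation; "wrist_force": force on the tool from outside, world axes, zero at the start; "torque": the same for the moment, N m; "opening": finger opening in m; "grasp_force": force on a finger pad.
Only numpy, scipy, OpenCV 4.12 (cv2) and the standard library are available. Lean on these libraries where they do the work, as an engineer would, in place of code of your own. Each camera call takes 0.05 s, during which the arm holds its last target. There are 200 camera calls.

TASK

The table griddle rocks because its far left foot has lost its rubber cap: slide the long flat shim under that foot, then slide the tapered shim, thin end first, in between the flat shim and the foot until it is just snug and carries the foot, and let go, with the griddle still level and shoved no more than 5 mm out of place. Then prove it by pressing down on that corner from above for at least half a second, gently (more than 3 N, never over 20 N), and take the hand away: the griddle must not dip. Leave the other kitchen things where they are.

Things in the scene. Friction and masses are not known exactly. Their poses are not given: they have to be found in the camera images.
- griddle_corner (a point): Point on the griddle's dark top plate, 73 mm above the counter, straight above the axis of the foot without a cap (the griddle's +x +y, far left, corner; 20 mm in from both edges). That foot is a bare steel stub 22 mm in diameter; its flat underside hangs 9 to 11.5 mm above the counter (not known exactly). About 3 N down here makes the griddle rock; about 8 N up lifts it off the level.
- strip_grip (a point): Centre of the upright grip tab of the long flat shim, 30 mm above its underside. The tab stands on the shim's -x end: 14 mm along x, 24 mm along y, top 50 mm above the underside. The tip is 158 mm ahead (+x) of this point. Tab stays outside the griddle.
- strip_tip (a point): Middle of the tip edge of the long flat shim, on its underside; axes as the shim's.
- wedge_grip (a point): Centre of the upright grip tab of the tapered shim, 30 mm above its underside. The tab is the last 14 mm (x) of the shim, 24 mm wide (y), top 51 mm above the underside. The tip is 83 mm ahead (+x) of this point.
- wedge_tip (a point): Middle of the thin tip edge of the tapered shim, on its underside; axes as the shim's.
- griddle: Loose 2.2 kg stainless griddle, 240 mm (its x) by 320 mm (y), body 30 to 70 mm above the counter, dark plate to 73 mm, two black knobs on the near face. Level as it stands, on three 30 mm rubber feet, 20 mm in from the edges. Origin on the counter under its centre; x away from the robot, y to the robot's left, z up. The shims go in along its -y.
- strip: Long flat shim, bare dark steel, 0.25 kg, 165 mm long (x), 44 mm wide (y), 5 mm thick. Origin at the centre of its underside; x from the tab to the free tip, z up. Pushed in until its tip is about 25 mm past the foot's axis, it leaves 126 mm of flat between that axis and its tab, room for the tapered shim.
- wedge: Tapered shim, bare dark steel, 0.12 kg, 90 mm long (x), 36 mm wide; its top slopes evenly from 2 mm thick at the tip to 8 mm 76 mm back, at the tab. Origin at the centre of its underside; x from tab to thin tip, z up. On the flat shim it goes in loosely, then meets the foot with its tip 14 to 50 mm past the foot's axis; the push rises quickly, and 6 to 12 N makes it snug.
- turner: Bystander: turner (spatula) lying beyond the griddle.
- oil: Bystander: oil bottle, 190 mm tall.
- shaker: Bystander: seasoning jar, 85 mm tall.
- eggring: Bystander: round egg ring, 90 mm across, 25 mm high.
- pan1: Bystander: small round iron pan, 130 mm across.
- pan2: Bystander: small round iron pan, 130 mm across.
- saucebowl: Bystander: white bowl, 100 mm across.

How it is judged (in metres and radians):
On the way, in this order (a step that is already met when the one before it is completed fails the run):
1. the flat shim lies flat under the bare foot (x of griddle_corner in the frame of strip_tip between -0.11 and -0.008 m and y of griddle_corner in the frame of strip_tip between -0.014 and 0.014 m and angle between strip_tip's own z axis and vertical below 0.04 rad and height (world z) of strip_tip below 0.004 m), for 0.2 s.
2. the tapered shim is between the flat shim and the foot, snug and let go, the griddle level (x of griddle_corner in the frame of strip_tip between -0.11 and -0.008 m and y of griddle_corner in the frame of strip_tip between -0.014 and 0.014 m and x of griddle_corner in the frame of wedge_tip between -0.11 and -0.008 m and y of griddle_corner in the frame of wedge_tip between -0.014 and 0.014 m and contact force between wedge and griddle above 0.5 N and contact force between wedge and strip above 0.5 N and angle between griddle_corner's own z axis and vertical below 0.006 rad and contact force between the fingers and wedge below 0.1 N), for 0.3 s.
3. the corner is pressed from above with more than 3 N for half a second without dipping (contact force between wedge and griddle above 0.5 N and contact force between wedge and strip above 0.5 N and angle between griddle_corner's own z axis and vertical below 0.006 rad and contact force between the fingers and griddle above 3 N and horizontal distance between the grasp point and griddle_corner below 0.05 m and height (world z) of the grasp point above 0.07 m), for 0.5 s.
At the end, for the whole second after the job is handed in: Both shims lie flat under the bare foot (its axis at least 8 mm inside each tip and within 14 mm of each shim's centre line), the foot bears on the tapered shim and that on the flat one (over 0.5 N each), the griddle is level within 0.006 rad, and all is at rest (x of griddle_corner in the frame of strip_tip between -0.11 and -0.008 m and y of griddle_corner in the frame of strip_tip between -0.014 and 0.014 m and x of griddle_corner in the frame of wedge_tip between -0.11 and -0.008 m and y of griddle_corner in the frame of wedge_tip between -0.014 and 0.014 m and contact force between wedge and griddle above 0.5 N and contact force between wedge and strip above 0.5 N and angle between griddle_corner's own z axis and vertical below 0.006 rad and angle between each of strip_tip, wedge_tip's own z axis and vertical below 0.04 rad and linear speed of each of griddle, wedge below 0.01 m/s); the robot touches nothing.
It fails at once if the griddle is shoved more than 5 mm (distance of griddle from where it was at the start of the episode above 0.005 m).
It fails at once if the robot presses on the griddle with more than 20 N (contact force between any of the arm, the fingers and griddle above 20 N).
It fails at once if a bystander is moved more than 30 mm (distance of any of turner, oil, shaker, eggring, pan1, pan2, saucebowl from where it was at the start of the episode above 0.03 m).
It also fails if it takes over 67 s, if anything falls off the work surface, if the arm or the gripper's body presses on something with over 40 N, if the wrist force passes 120 N, or if a joint passes its speed limit or range.

## Working session

There is one attempt and no reset: what is moved stays moved. The work goes in short steps, Python scripts to look and compute and a tool call to move; the robot and the scene stay as the last step left them, time stands still between calls to the robot, and variables do not carry over. Pictures are saved under pics/ and viewed, at most 10 in all, crops included, and the job is handed in when it is done.

Besides the shell and the picture viewer there is one more tool, called by a JSON object that holds its "op" and its "data", one argument or row to a line. play_rows: Moves the arm, as the interface text tells. Its arguments: {"type":"object","properties":{"steps":{"type":"array","items":{"type":"array","items":{"type":"array","items":{"type":"number"}}}},"gripper":{"type":"number"},"squeeze":{"type":"number"}},"required":["steps"]}

```bash
mkdir -p pics; ls
python3 - <<'E'
from workcell import bot
import cv2
o=bot.get_obs();print(o['time'],o['ee_pos'],o['tcp_rot'],o['opening'],bot.hold_point_z)
for n in('scene','top'):
    c=bot.camera(n);cv2.imwrite(f'pics/{n}0.png',c['img']);print(n,c['vfov'],c['cx'],c['cy'],c['xyz'],c['attitude'])
E
```

```text
pics
0.0 [0.18584234 0.51741482 0.23057004] [-1.79923258e+02  6.06403096e-04  1.60244415e+02] 0.08530897073128026 0.0187
scene 43.59359720457956 318.38470117960856 200.3572378215432 [1.06243172 1.0262726  1.01262947] [-133.48026436    0.56176793  151.90018742]
top 45.82201563329444 317.000619470851 200.39264978798624 [0.39178878 0.13664515 1.23016178] [-170.07413225   -0.33027174  -89.14508249]
```

View pics/scene0.png

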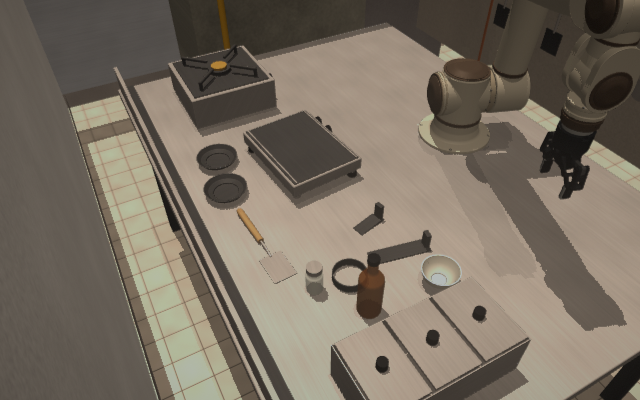

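View pics/top0.png

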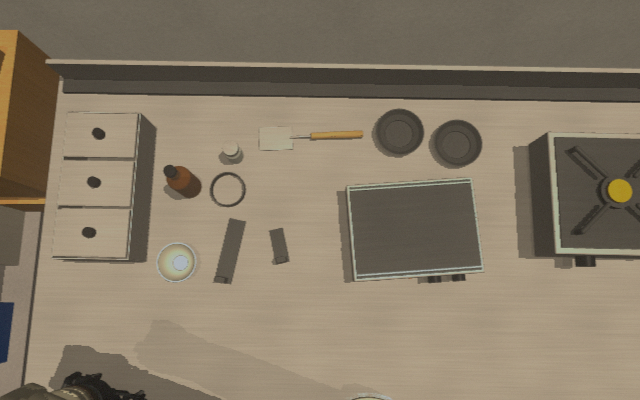

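The scene view shows the griddle mid-table, with both shims between it and the bowl and bottle. In the top view the griddle's far-left corner is at about (348,187). The strip runs from its tab at (222,279) to its tip at (237,220), and the wedge from its tab at (281,260) to its tip at (276,230). Next I'll measure these.

```bash
cat > h.py <<'E'
import numpy as np,cv2
from scipy.spatial.transform import Rotation as Ro
def cast(c,uv,z):
    uv=np.atleast_2d(np.float64(uv));f=200/np.tan(np.radians(c['vfov']/2))
    d=np.c_[(uv[:,0]-c['cx'])/f,(uv[:,1]-c['cy'])/f,np.ones(len(uv))]
    d=Ro.from_euler('xyz',c['attitude'],degrees=True).apply(d);p=np.array(c['xyz'])
    return p+d*((z-p[2])/d[:,2])[:,None]
def proj(c,P):
    f=200/np.tan(np.radians(c['vfov']/2))
    q=Ro.from_euler('xyz',c['attitude'],degrees=True).inv().apply(np.atleast_2d(P)-np.array(c['xyz']))
    return q[:,:2]/q[:,2:]*f+[c['cx'],c['cy']]
E
python3 - <<'E'
from workcell import bot
from h import *
c=bot.camera('top');im=c['img'];g=cv2.cvtColor(im,cv2.COLOR_BGR2GRAY)
def blob(box,t=90):
    x0,y0,x1,y1=box;m=(g[y0:y1,x0:x1]<t).astype('u1')
    cs,_=cv2.findContours(m,0,1);k=max(cs,key=cv2.contourArea);return k[:,0,:]+[x0,y0]
for n,b,h in(('strip',(205,205,255,295),.005),('wedge',(262,222,300,272),.004),('plate',(335,165,490,290),.073)):
    k=blob(b);P=cast(c,k,h)[:,:2];r=cv2.minAreaRect(P.astype('f4')*1000)
    print(n,r,'\n corners',cv2.boxPoints(r).round(1).tolist(),'px',k.min(0),k.max(0))
a=cv2.resize(im[160:300,190:390],None,fx=4,fy=4,interpolation=cv2.INTER_CUBIC);cv2.imwrite('pics/crop1.png',a)
E
```

```text
strip ((471.05157470703125, 356.4013977050781), (42.98621368408203, 165.57313537597656), 78.94341278076172) 
 corners [[385.70001220703125, 351.20001220703125], [548.2000122070312, 319.3999938964844], [556.4000244140625, 361.6000061035156], [393.8999938964844, 393.3999938964844]] px [214 219] [244 282]
wedge ((486.3292236328125, 229.9364471435547), (89.217529296875, 33.21135330200195), 12.812398910522461) 
 corners [[439.1000061035156, 236.1999969482422], [446.5, 203.89999389648438], [533.5, 223.60000610351562], [526.0999755859375, 256.0]] px [270 228] [288 263]
plate ((531.3626098632812, -106.5228271484375), (203.77780151367188, 301.82421875), 4.907314777374268) 
 corners [[416.8999938964844, 35.099998474121094], [442.79998779296875, -265.6000061035156], [645.7999877929688, -248.1999969482422], [620.0, 52.599998474121094]] px [350 183] [479 272]
```

View pics/crop1.png

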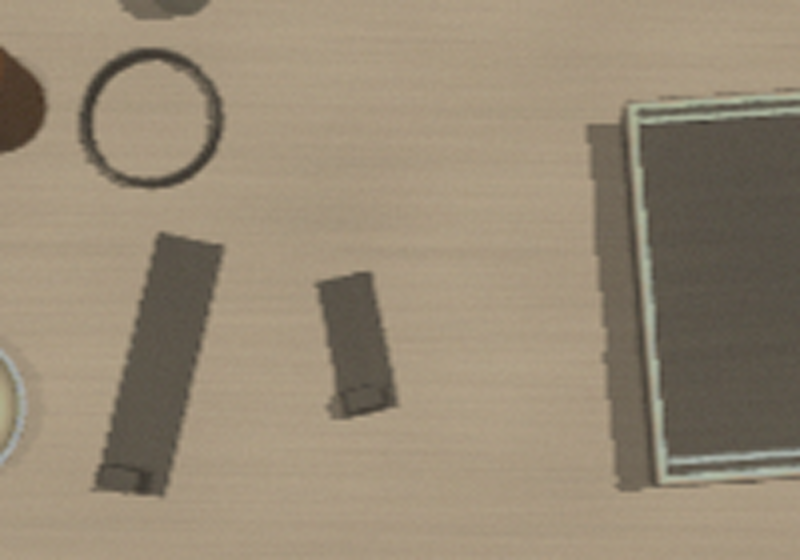

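The crop shows the strip, the wedge and the griddle's rim clearly. The rim's far-left outer corner is at top pixel (347,185.5) and the near-left one at (355,281). The measured shim sizes agree with those given. Next come the griddle frame and the tool plan.

Run:
```python
from workcell import bot
from h import *
c=bot.camera('top');im=c['img']
# rim: bright, low-saturation, greenish-white vs wood
hsv=cv2.cvtColor(im,cv2.COLOR_BGR2HSV);x0,y0,x1,y1=338,170,495,290
s=hsv[y0:y1,x0:x1];m=((s[...,1]<45)&(s[...,2]>130)).astype('u1')
k=cv2.findNonZero(m)[:,0,:]+[x0,y0];print(len(k))
P=cast(c,k,.070)[:,:2]*1000
r=cv2.minAreaRect(P.astype('f4'));print(r,cv2.boxPoints(r).round(1).tolist())
print(cast(c,[(346.5,185.2),(355,281)],.07))
# plate rect centre as check and corner at 20mm in
for nm,cen,w in(('rim',np.array(r[0]),0),('plate',np.array([531.4,-106.5]),0)):
    a=np.radians(r[2] if r[2]<45 else r[2]-90);print(nm,np.degrees(a),cen,cen+100*np.array([np.cos(a),np.sin(a)])+140*np.array([-np.sin(a),np.cos(a)]))
sc=bot.camera('scene');cv2.imwrite('pics/s1.png',sc['img'])
for P in([.3982,.3706,.05],[.5533,.3403,.005],[.4499,.2216,.051],[.5308,.24,.002]):print(proj(c,P),proj(sc,P))
```

```text
1164
((530.7852172851562, -107.40003967285156), (234.91983032226562, 315.991455078125), 4.945888042449951) [[400.1000061035156, 39.900001525878906], [427.3999938964844, -274.8999938964844], [661.4000244140625, -254.6999969482422], [634.2000122070312, 60.099998474121094]]
[[0.63468179 0.05970689 0.07      ]
 [0.39850292 0.03816171 0.07      ]]
rim 4.945888042449951 [ 530.78521729 -107.40003967] [618.34279269  40.70016624]
plate 4.945888042449951 [ 531.4 -106.5] [618.9575754   41.60020591]
[[219.07782566 279.11121194]] [[428.0100472  232.19600277]]
[[237.1306158  219.14952452]] [[370.44119198 257.36593106]]
[[280.28535668 258.84929673]] [[380.04034457 203.83492571]]
[[275.43190821 228.46317255]] [[357.72504173 230.45020316]]
```

```bash
cat >> h.py <<'E'
def plan(p,yaw,tp,tyaw,n):
    "n rows from pose to target (straight line, even turn); yaw in deg, tool pointing down"
    d=(np.array(tp)-p)/n;t=-np.radians((tyaw-yaw+180)%360-180)/n;R=[]
    for i in range(n):
        a=np.radians(yaw)-i*t;R.append([d[0]*np.cos(a)+d[1]*np.sin(a),d[0]*np.sin(a)-d[1]*np.cos(a),-d[2],t])
    return np.round(R,4).tolist()
def go(tp,tyaw,n):
    from workcell import bot
    o=bot.get_obs();print(round(o['time'],2),np.round(o['ee_pos'],4),np.round(o['tcp_rot'],2),'F',np.round(o['wrist_force'],2),'op',round(o['opening'],4),round(o['grasp_force'],1),'q',np.round(o['q'],1))
    if tp is not None:
        R=plan(o['ee_pos'],o['tcp_rot'][2],tp,tyaw,n)
        for i in range(0,n,5):print(R[i:i+5])
E
python3 -c "
from h import *
go([.3982,.3706,.12],168.93,10)"
```

```text
0.25 [0.1859 0.5175 0.2309] [-179.96    0.    160.24] F [ 0.07 -0.3   0.32] op 0.0853 0.0 q [70.2  5.  10.1 95.1 -0.  90. ]
[[-0.0249, -0.0067, 0.0111, -0.0152], [-0.0248, -0.007, 0.0111, -0.0152], [-0.0247, -0.0074, 0.0111, -0.0152], [-0.0246, -0.0078, 0.0111, -0.0152], [-0.0245, -0.0082, 0.0111, -0.0152]]
[[-0.0244, -0.0085, 0.0111, -0.0152], [-0.0242, -0.0089, 0.0111, -0.0152], [-0.0241, -0.0093, 0.0111, -0.0152], [-0.024, -0.0096, 0.0111, -0.0152], [-0.0238, -0.01, 0.0111, -0.0152]]
```

{"op": "play_rows", "data": {
  "steps": [
    [[-0.0249, -0.0067, 0.0111, -0.0152], [-0.0248, -0.007, 0.0111, -0.0152], [-0.0247, -0.0074, 0.0111, -0.0152], [-0.0246, -0.0078, 0.0111, -0.0152], [-0.0245, -0.0082, 0.0111, -0.0152]]
  ],
  "gripper": 0.055
}}

```text
time: 0.67
ee_pos: [0.2927, 0.4433, 0.1752]
tcp_rot: [-180.0, 0.0, 164.7]
wrist_force: [-0.3, 0.5, 0.1]
opening: 0.0547
grasp_force: 0.0
```

{"op": "play_rows", "data": {
  "steps": [
    [[-0.0244, -0.0085, 0.0111, -0.0152], [-0.0242, -0.0089, 0.0111, -0.0152], [-0.0241, -0.0093, 0.0111, -0.0152], [-0.024, -0.0096, 0.0111, -0.0152], [-0.0238, -0.01, 0.0111, -0.0152]]
  ]
}}

```text
time: 1.08
ee_pos: [0.399, 0.3698, 0.1197]
tcp_rot: [180.0, -0.0, 169.0]
wrist_force: [0.4, 1.4, -0.2]
opening: 0.0552
grasp_force: 0.0
```

{"op": "play_rows", "data": {
  "steps": [
    [[0, 0, 0.01, 0], [0, 0, 0.01, 0], [0, 0, 0.01, 0], [0, 0, 0, 0], [0, 0, 0, 0]]
  ]
}}

```text
time: 1.5
ee_pos: [0.3972, 0.371, 0.0899]
tcp_rot: [-180.0, -0.0, 169.0]
wrist_force: [-0.3, 0.4, -0.6]
opening: 0.0551
grasp_force: 0.0
```

```bash
python3 -c "
from h import *
go([.3982,.3706,.011],168.93,5)
from workcell import bot
c=bot.camera('wrist');cv2.imwrite('pics/w1.png',c['img']);print(c['xyz'],c['attitude'],c['vfov'])
for P in([.3982,.3706,.05],[.5533,.3403,.005]):print(proj(c,P))
"
```

```text
1.5 [0.3972 0.371  0.0899] [-1.7996e+02 -4.0000e-02  1.6902e+02] F [-0.28  0.36 -0.63] op 0.0551 0.0 q [43.   3.7 -6.9 79.4  0.  54. ]
[[-0.0002, -0.0, 0.0158, 0.0003], [-0.0002, -0.0, 0.0158, 0.0003], [-0.0002, -0.0, 0.0158, 0.0003], [-0.0002, -0.0, 0.0158, 0.0003], [-0.0002, -0.0, 0.0158, 0.0003]]
[0.32866825 0.38548744 0.23340288] [1.63840050e+02 1.90919739e-02 7.91223223e+01] 63.82485499935157
[[312.1041277  228.79597482]]
[[312.29519486 378.05146485]]
```

View pics/w1.png

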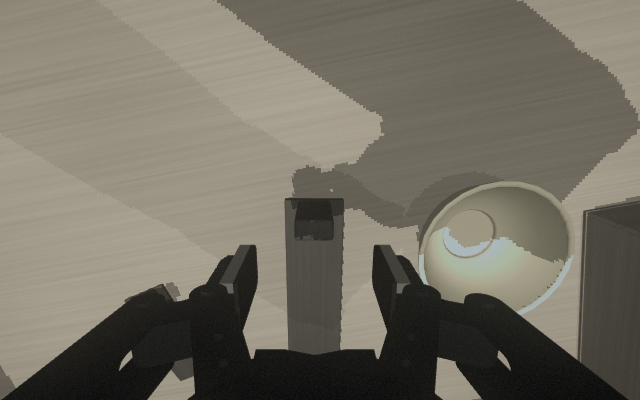

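The wrist view shows the strip's tab at about (315,230), centred between the fingers at (246,·) and (384,·) and matching the predicted (312,229). The right finger clears the bowl. Descending to grip.

{"op": "play_rows", "data": {
  "steps": [
    [[0, 0, 0.018, 0], [0, 0, 0.018, 0], [0, 0, 0.018, 0], [0, 0, 0.016, 0], [0, 0, 0.008, 0]]
  ]
}}

```text
time: 1.97
ee_pos: [0.3973, 0.3708, 0.0112]
tcp_rot: [-180.0, -0.0, 169.0]
wrist_force: [-0.3, -0.4, 0.7]
opening: 0.0548
grasp_force: 0.0
```

{"op": "play_rows", "data": {
  "steps": [
    [[0, 0, 0, 0], [0, 0, 0, 0], [0, 0, 0, 0], [0, 0, 0, 0], [0, 0, 0, 0]]
  ],
  "gripper": 0.01,
  "squeeze": 70
}}

```text
time: 2.38
ee_pos: [0.3985, 0.3714, 0.0137]
tcp_rot: [179.9, 0.1, 169.0]
wrist_force: [-1.9, 0.9, 6.4]
opening: 0.0232
grasp_force: 69.5
```

{"op": "play_rows", "data": {
  "steps": [
    [[0, 0, 0, 0], [0, 0, -0.005, 0], [0, 0, -0.01, 0], [0, 0, -0.01, 0], [0, 0, -0.01, 0]]
  ]
}}

```text
time: 2.8
ee_pos: [0.3981, 0.3707, 0.0485]
tcp_rot: [180.0, 0.0, 168.9]
wrist_force: [0.2, 0.2, -3.0]
opening: 0.023
grasp_force: 68.6
```

```bash
python3 -c "
from h import *
go([.5,.33,.12],168.93,5)
from workcell import bot
c=bot.camera('scene');cv2.imwrite('pics/s2.png',cv2.resize(c['img'][170:320,320:520],None,fx=3,fy=3))
"
```

```text
2.8 [0.3981 0.3707 0.0485] [1.8000e+02 1.0000e-02 1.6895e+02] F [ 0.24  0.23 -2.99] op 0.023 68.6 q [ 43.    4.6 -10.6  74.8  -0.   54. ]
[[-0.0216, -0.0041, -0.0143, 0.0001], [-0.0216, -0.0041, -0.0143, 0.0001], [-0.0216, -0.0041, -0.0143, 0.0001], [-0.0216, -0.0041, -0.0143, 0.0001], [-0.0216, -0.0041, -0.0143, 0.0001]]
```

View pics/s2.png

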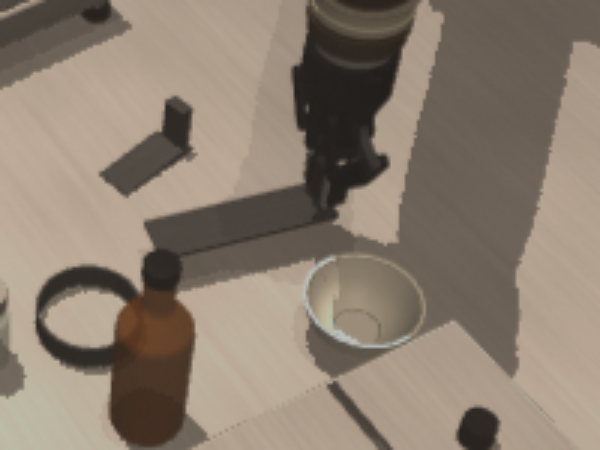

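The strip is held level, with its tip at crop (155,240) clear of the counter. Next I carry it to the entry line, turning it to the griddle's -y (world angle -85.05°).

{"op": "play_rows", "data": {
  "steps": [
    [[0, 0, -0.008, 0], [0, 0, -0.01, 0], [0, 0, -0.01, 0], [0, 0, -0.01, 0], [0, 0, -0.004, 0]]
  ]
}}

```text
time: 3.27
ee_pos: [0.3986, 0.3711, 0.0914]
tcp_rot: [179.9, 0.1, 169.0]
wrist_force: [-0.1, -0.2, -2.8]
opening: 0.0227
grasp_force: 68.8
```

```bash
python3 -c "
from h import *
go([.6014,.2383,.09],94.95,15)"
```

```text
3.27 [0.3986 0.3711 0.0914] [1.7990e+02 7.0000e-02 1.6895e+02] F [-0.13 -0.24 -2.79] op 0.0227 68.8 q [43.   3.7 -6.8 79.4  0.  54. ]
[[-0.015, -0.0061, 0.0001, 0.0861], [-0.0154, -0.0048, 0.0001, 0.0861], [-0.0158, -0.0034, 0.0001, 0.0861], [-0.016, -0.0021, 0.0001, 0.0861], [-0.0161, -0.0007, 0.0001, 0.0861]]
[[-0.0161, 0.0007, 0.0001, 0.0861], [-0.016, 0.0021, 0.0001, 0.0861], [-0.0158, 0.0035, 0.0001, 0.0861], [-0.0154, 0.0048, 0.0001, 0.0861], [-0.015, 0.0061, 0.0001, 0.0861]]
[[-0.0144, 0.0074, 0.0001, 0.0861], [-0.0137, 0.0086, 0.0001, 0.0861], [-0.0129, 0.0097, 0.0001, 0.0861], [-0.012, 0.0108, 0.0001, 0.0861], [-0.011, 0.0118, 0.0001, 0.0861]]
```

{"op": "play_rows", "data": {
  "steps": [
    [[-0.015, -0.0061, 0, 0.0861], [-0.0154, -0.0048, 0, 0.0861], [-0.0158, -0.0034, 0, 0.0861], [-0.016, -0.0021, 0, 0.0861], [-0.0161, -0.0007, 0, 0.0861]]
  ]
}}

```text
time: 3.68
ee_pos: [0.4662, 0.326, 0.0895]
tcp_rot: [180.0, -0.0, 144.1]
wrist_force: [1.1, 0.1, -1.6]
opening: 0.0229
grasp_force: 68.8
```

{"op": "play_rows", "data": {
  "steps": [
    [[-0.0161, 0.0007, 0, 0.0861], [-0.016, 0.0021, 0, 0.0861], [-0.0158, 0.0035, 0, 0.0861], [-0.0154, 0.0048, 0, 0.0861], [-0.015, 0.0061, 0, 0.0861]]
  ]
}}

```text
time: 4.1
ee_pos: [0.5339, 0.2817, 0.0894]
tcp_rot: [-180.0, -0.0, 119.4]
wrist_force: [0.4, 0.7, -2.4]
opening: 0.0229
grasp_force: 68.8
```

{"op": "play_rows", "data": {
  "steps": [
    [[-0.0144, 0.0074, 0, 0.0861], [-0.0137, 0.0086, 0, 0.0861], [-0.0129, 0.0097, 0, 0.0861], [-0.012, 0.0108, 0, 0.0861], [-0.011, 0.0118, 0, 0.0861]]
  ]
}}

```text
time: 4.52
ee_pos: [0.6015, 0.2375, 0.0893]
tcp_rot: [-180.0, -0.0, 94.7]
wrist_force: [-0.1, 0.2, -1.9]
opening: 0.0228
grasp_force: 68.8
```

{"op": "play_rows", "data": {
  "steps": [
    [[0, 0, 0.01, 0], [0, 0, 0.01, 0], [0, 0, 0.01, 0], [0, 0, 0, 0], [0, 0, 0, 0]]
  ]
}}

```text
time: 4.93
ee_pos: [0.5996, 0.2382, 0.0581]
tcp_rot: [-179.9, 0.0, 95.0]
wrist_force: [0.1, -0.1, -2.2]
opening: 0.0234
grasp_force: 68.8
```

```bash
python3 -c "
from h import *
go([.6014,.2383,.015],94.95,5)
from workcell import bot
c=bot.camera('top');cv2.imwrite('pics/t2.png',cv2.resize(c['img'][130:290,220:380],None,fx=3.7,fy=3.7,interpolation=2))
print(proj(c,[[.6014,.2383,.05],[.615,.0808,.046],[.6185,.041,.073]]))
"
```

```text
4.93 [0.5996 0.2382 0.0581] [-1.7987e+02  3.0000e-02  9.5050e+01] F [ 0.14 -0.14 -2.18] op 0.0234 68.8 q [ 21.7  18.2   6.3  78.2   0.  106.6]
[[-0.0, 0.0004, 0.0086, 0.0003], [-0.0, 0.0004, 0.0086, 0.0003], [-0.0, 0.0004, 0.0086, 0.0003], [-0.0, 0.0004, 0.0086, 0.0003], [-0.0, 0.0004, 0.0086, 0.0003]]
[[275.41075116 198.56939727]
 [337.55454188 194.56096295]
 [354.05835465 191.43266901]]
```

View pics/t2.png

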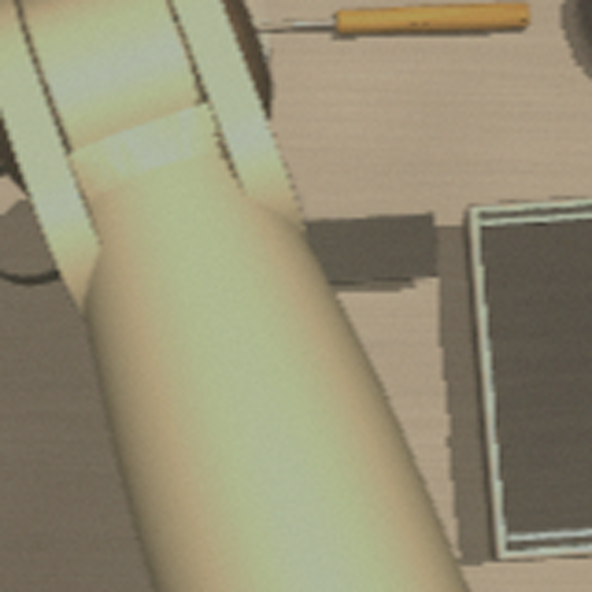

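The strip's tip is at top pixel (337.6,196.2), about 3.5 mm toward the near side of the foot's line, and parallel to the griddle's edge. I'll correct by 3 mm, lower it and slide it in 65 mm.

{"op": "play_rows", "data": {
  "steps": [
    [[0, 0.003, 0.01, 0], [0, 0, 0.012, 0], [0, 0, 0.012, 0], [0, 0, 0.008, 0], [0, 0, 0.003, 0]]
  ]
}}

```text
time: 5.4
ee_pos: [0.6028, 0.238, 0.0135]
tcp_rot: [-179.9, 0.0, 95.0]
wrist_force: [-11.1, -3.5, 25.1]
opening: 0.0232
grasp_force: 73.0
```

{"op": "play_rows", "data": {
  "steps": [
    [[0, 0, 0, 0], [-0.005, 0, 0, 0], [-0.005, 0, 0, 0], [-0.005, 0, 0, 0], [0, 0, 0, 0]]
  ]
}}

```text
time: 5.82
ee_pos: [0.6051, 0.222, 0.0139]
tcp_rot: [-180.0, 0.0, 94.9]
wrist_force: [0.0, 0.5, -2.2]
opening: 0.023
grasp_force: 69.4
```

```bash
python3 -c "
from h import *
go(None,0,0)
from workcell import bot
c=bot.camera('top');cv2.imwrite('pics/t3.png',cv2.resize(c['img'][170:250,280:380],None,fx=6,fy=6,interpolation=2))
print(proj(c,[[.6162,.0674,.005],[.6185,.041,0.03],[.6362,.0624,.005],[.5962,.0624,.005]]))
c=bot.camera('scene');cv2.imwrite('pics/s3.png',cv2.resize(c['img'][110:250,280:440],None,fx=4,fy=4,interpolation=2))
print(proj(c,[[.6162,.0674,.005],[.6185,.041,0.01],[.6185,.041,0.073]]))
"
```

```text
5.82 [0.6051 0.222  0.0139] [-1.7997e+02  3.0000e-02  9.4900e+01] F [ 0.04  0.49 -2.24] op 0.023 69.4 q [ 20.2  19.1   2.5  73.4  -0.  105.3]
[[341.89075088 197.06672799]
 [352.67742736 194.61459045]
 [343.82861705 189.64364617]
 [343.75023604 204.59087791]]
[[301.90054115 202.024512  ]
 [297.11551809 195.62449272]
 [296.2543853  179.48753643]]
```

View pics/s3.png

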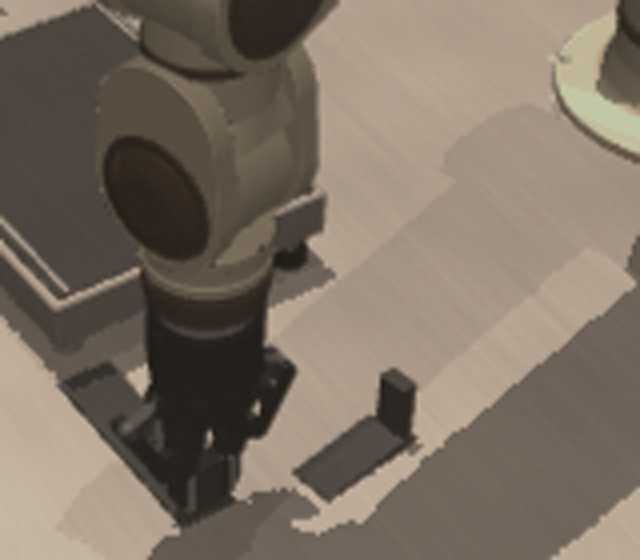

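The strip is aligned at the griddle's corner: the tip is at crop (80,375), the stub is just behind the rim, and it hangs close to the counter. One check of the strip's centre line before sliding in.

```bash
python3 -c "
from h import *
from workcell import bot
c=bot.camera('top');g=cv2.cvtColor(c['img'],6)
for col in range(312,345,3):
    r=[y for y in range(180,215) if g[y,col]<92];print(col,(r[0],r[-1]) if r else r,g[183:212:2,col].tolist() if col in(321,333) else '')
"
```

```text
312 (192, 195) 
315 (192, 202) 
318 (191, 205) 
321 (192, 206) [159, 155, 153, 148, 92, 88, 90, 92, 92, 89, 88, 91, 160, 160, 158]
324 (190, 206) 
327 (190, 206) 
330 (190, 204) 
333 (190, 204) [157, 156, 153, 107, 88, 86, 88, 85, 89, 87, 89, 104, 160, 159, 157]
336 (190, 204) 
339 (190, 205) 
342 (191, 205)
```

{"op": "play_rows", "data": {
  "steps": [
    [[-0.005, 0, 0, 0], [-0.006, 0, 0, 0], [-0.006, 0, 0, 0], [-0.006, 0, 0, 0], [-0.004, 0, 0, 0]]
  ]
}}

```text
time: 6.38
ee_pos: [0.6075, 0.1954, 0.0143]
tcp_rot: [180.0, 0.0, 94.9]
wrist_force: [-0.8, -0.1, -2.4]
opening: 0.0232
grasp_force: 69.4
```

{"op": "play_rows", "data": {
  "steps": [
    [[-0.004, 0, 0, 0], [-0.006, 0, 0, 0], [-0.006, 0, 0, 0], [-0.004, 0, 0, 0], [-0.002, 0, 0, 0]]
  ]
}}

```text
time: 6.8
ee_pos: [0.6094, 0.1738, 0.0143]
tcp_rot: [-180.0, 0.0, 94.9]
wrist_force: [-0.3, 1.1, -2.3]
opening: 0.0229
grasp_force: 69.4
```

{"op": "play_rows", "data": {
  "steps": [
    [[0, 0, 0, 0], [0, 0, 0, 0], [0, 0, 0, 0], [0, 0, 0, 0], [0, 0, 0, 0]]
  ]
}}

```text
time: 7.22
ee_pos: [0.6093, 0.1747, 0.0143]
tcp_rot: [-180.0, -0.0, 95.0]
wrist_force: [0.4, 0.6, -1.8]
opening: 0.0228
grasp_force: 69.4
```

```bash
python3 -c "
from h import *
go(None,0,0)"
```

```text
7.22 [0.6093 0.1747 0.0143] [-180.     -0.     94.97] F [ 0.4   0.56 -1.84] op 0.0228 69.4 q [ 16.   17.6   0.6  73.    0.  101. ]
```

{"op": "play_rows", "data": {
  "steps": [
    [[0, 0, 0.001, 0], [0, 0, 0.001, 0], [0, 0, 0, 0], [0, 0, 0, 0], [0, 0, 0, 0]]
  ]
}}

```text
time: 7.63
ee_pos: [0.6095, 0.1747, 0.0137]
tcp_rot: [179.9, -0.0, 95.0]
wrist_force: [-3.9, -0.3, 8.6]
opening: 0.0231
grasp_force: 70.6
```

{"op": "play_rows", "data": {
  "steps": [
    [[0, 0, 0, 0], [0, 0, 0, 0], [0, 0, 0, 0], [0, 0, 0, 0], [0, 0, -0.005, 0]]
  ],
  "gripper": 0.055
}}

```text
time: 8.05
ee_pos: [0.6087, 0.1743, 0.0163]
tcp_rot: [-179.9, 0.0, 95.0]
wrist_force: [-0.4, -0.5, -0.4]
opening: 0.0549
grasp_force: 0.0
```

{"op": "play_rows", "data": {
  "steps": [
    [[0, 0, -0.01, 0], [0, 0, -0.02, 0], [0, 0, -0.03, 0], [0, 0, -0.03, 0], [0, 0, -0.03, 0]]
  ]
}}

```text
time: 8.47
ee_pos: [0.6091, 0.1744, 0.1397]
tcp_rot: [180.0, -0.0, 95.0]
wrist_force: [0.5, 0.7, 0.2]
opening: 0.055
grasp_force: 0.0
```

```bash
python3 -c "
from h import *
go([.4499,.2216,.10],192.8,15)"
```

```text
8.47 [0.6091 0.1744 0.1397] [179.97  -0.    94.95] F [0.52 0.74 0.19] op 0.055 0.0 q [ 16.   15.7  12.2  86.5  -0.  101. ]
[[0.0041, -0.0103, 0.0026, -0.1138], [0.0052, -0.0098, 0.0026, -0.1138], [0.0063, -0.0091, 0.0026, -0.1138], [0.0073, -0.0084, 0.0026, -0.1138], [0.0082, -0.0075, 0.0026, -0.1138]]
[[0.009, -0.0065, 0.0026, -0.1138], [0.0096, -0.0054, 0.0026, -0.1138], [0.0102, -0.0043, 0.0026, -0.1138], [0.0106, -0.0031, 0.0026, -0.1138], [0.0109, -0.0019, 0.0026, -0.1138]]
[[0.0111, -0.0006, 0.0026, -0.1138], [0.0111, 0.0006, 0.0026, -0.1138], [0.0109, 0.0019, 0.0026, -0.1138], [0.0106, 0.0031, 0.0026, -0.1138], [0.0102, 0.0043, 0.0026, -0.1138]]
```

{"op": "play_rows", "data": {
  "steps": [
    [[0.0041, -0.0103, 0.0026, -0.1138], [0.0052, -0.0098, 0.0026, -0.1138], [0.0063, -0.0091, 0.0026, -0.1138], [0.0073, -0.0084, 0.0026, -0.1138], [0.0082, -0.0075, 0.0026, -0.1138]]
  ]
}}

```text
time: 8.88
ee_pos: [0.5558, 0.1905, 0.1253]
tcp_rot: [179.9, 0.0, 127.9]
wrist_force: [-0.5, -0.7, 0.1]
opening: 0.055
grasp_force: 0.0
```

{"op": "play_rows", "data": {
  "steps": [
    [[0.009, -0.0065, 0.0026, -0.1138], [0.0096, -0.0054, 0.0026, -0.1138], [0.0102, -0.0043, 0.0026, -0.1138], [0.0106, -0.0031, 0.0026, -0.1138], [0.0109, -0.0019, 0.0026, -0.1138]]
  ]
}}

```text
time: 9.3
ee_pos: [0.5028, 0.2063, 0.1123]
tcp_rot: [180.0, 0.1, 160.5]
wrist_force: [-0.3, 0.0, 0.6]
opening: 0.0547
grasp_force: 0.0
```

{"op": "play_rows", "data": {
  "steps": [
    [[0.0111, -0.0006, 0.0026, -0.1138], [0.0111, 0.0006, 0.0026, -0.1138], [0.0109, 0.0019, 0.0026, -0.1138], [0.0106, 0.0031, 0.0026, -0.1138], [0.0102, 0.0043, 0.0026, -0.1138]]
  ]
}}

```text
time: 9.72
ee_pos: [0.4497, 0.2221, 0.0993]
tcp_rot: [180.0, 0.1, -166.9]
wrist_force: [0.3, 0.8, -0.3]
opening: 0.0548
grasp_force: 0.0
```

```bash
python3 -c "
from h import *
go([.4499,.2216,.012],192.8,5)
from workcell import bot
c=bot.camera('wrist');cv2.imwrite('pics/w2.png',c['img'])
print(proj(c,[.4499,.2216,.051]),proj(c,[.5308,.24,.002]))
c=bot.camera('top');cv2.imwrite('pics/t4.png',cv2.resize(c['img'][170:230,280:380],None,fx=6,fy=6,interpolation=2))
g=cv2.cvtColor(c['img'],6)
for col in range(285,345,4):
    r=[y for y in range(183,215) if g[y,col]<92];print(col,(r[0],r[-1]) if r else r)
row=198;print([(u,int(g[row,u])) for u in range(280,300)])
print(proj(c,[[.609,.1744,.05],[.609,.1744,.0],[.6185,.041,.073]]))
"
```

```text
9.72 [0.4497 0.2221 0.0993] [ 1.7999e+02  7.0000e-02 -1.6692e+02] F [ 0.28  0.78 -0.29] op 0.0548 0.0 q [ 26.3  -2.2 -11.9  80.3  -0.   13.2]
[[-0.0, -0.0001, 0.0175, 0.001], [-0.0, -0.0001, 0.0175, 0.001], [-0.0, -0.0001, 0.0175, 0.001], [-0.0, -0.0001, 0.0175, 0.001], [-0.0, -0.0001, 0.0175, 0.001]]
[[312.15946931 221.7128157 ]] [[312.09227087 293.5629836 ]]
285 (211, 214)
289 []
293 []
297 []
301 (192, 206)
305 (192, 207)
309 (192, 206)
313 (191, 205)
317 (191, 205)
321 (191, 206)
325 (191, 206)
329 (190, 204)
333 (190, 205)
337 (190, 205)
341 (189, 205)
[(280, 153), (281, 155), (282, 155), (283, 152), (284, 155), (285, 152), (286, 154), (287, 153), (288, 154), (289, 153), (290, 153), (291, 152), (292, 152), (293, 132), (294, 105), (295, 104), (296, 105), (297, 96), (298, 86), (299, 87)]
[[300.7069985  196.01490224]
 [301.24026575 199.45268026]
 [354.05835465 191.43266901]]
```

View pics/t4.png

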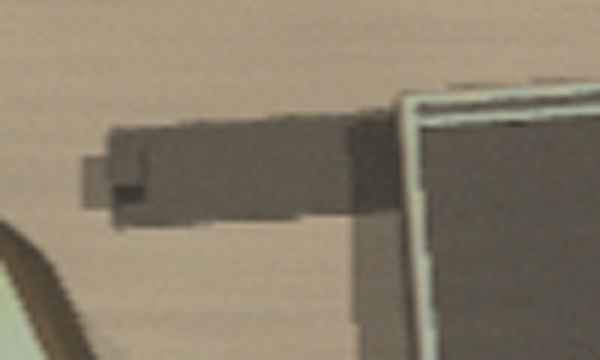

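View pics/w2.png

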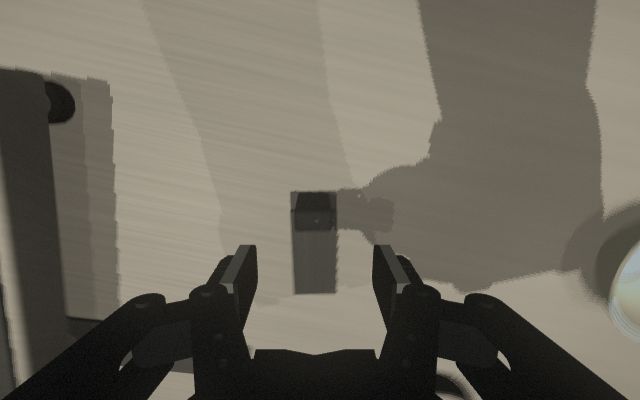

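The top crop shows the strip lying along the griddle's edge normal, tab at crop (128,165), running under the corner. By pixels its centre line passes within 1 mm of the foot axis. The wrist view shows the wedge's tab at (314,221) centred between the fingers, as predicted. Now gripping the wedge.

{"op": "play_rows", "data": {
  "steps": [
    [[0, 0, 0.02, 0], [0, 0, 0.02, 0], [0, 0, 0.02, 0], [0, 0, 0.016, 0], [0, 0, 0.007, 0]]
  ]
}}

```text
time: 10.23
ee_pos: [0.4498, 0.2214, 0.0138]
tcp_rot: [-180.0, -0.1, -167.5]
wrist_force: [0.2, 0.5, -0.3]
opening: 0.055
grasp_force: 0.0
```

{"op": "play_rows", "data": {
  "steps": [
    [[0, 0, 0, 0], [0, 0, 0, 0], [0, 0, 0, 0], [0, 0, 0, 0], [0, 0, 0, 0]]
  ],
  "gripper": 0.01,
  "squeeze": 70
}}

```text
time: 10.65
ee_pos: [0.4509, 0.2223, 0.0167]
tcp_rot: [180.0, 0.1, -167.3]
wrist_force: [-0.4, -0.6, 6.3]
opening: 0.0229
grasp_force: 69.0
```

{"op": "play_rows", "data": {
  "steps": [
    [[0, 0, 0, 0], [0, 0, -0.008, 0], [0, 0, -0.016, 0], [0, 0, -0.02, 0], [0, 0, -0.02, 0]]
  ]
}}

```text
time: 11.07
ee_pos: [0.4497, 0.2218, 0.0803]
tcp_rot: [-180.0, -0.0, -167.2]
wrist_force: [0.4, 0.3, -0.5]
opening: 0.0226
grasp_force: 68.5
```

```bash
python3 -c "
from h import *
d=np.array([np.sin(np.radians(4.95)),-np.cos(np.radians(4.95))])
t=np.array([.6185,.041])-d*(.083+.022);print(t)
go([*t,.08],94.95,15)
from workcell import bot
c=bot.camera('scene');cv2.imwrite('pics/s4.png',c['img'])
"
```

```text
[0.60943993 0.14560839]
11.07 [0.4497 0.2218 0.0803] [-1.7999e+02 -4.0000e-02 -1.6725e+02] F [ 0.38  0.3  -0.5 ] op 0.0226 68.5 q [ 26.3  -1.9 -13.6  78.3   0.   13.5]
[[-0.0093, -0.0073, 0.0, 0.1138], [-0.01, -0.0062, 0.0, 0.1138], [-0.0107, -0.005, 0.0, 0.1138], [-0.0112, -0.0038, 0.0, 0.1138], [-0.0115, -0.0025, 0.0, 0.1138]]
[[-0.0117, -0.0012, 0.0, 0.1138], [-0.0118, 0.0002, 0.0, 0.1138], [-0.0117, 0.0015, 0.0, 0.1138], [-0.0115, 0.0028, 0.0, 0.1138], [-0.0111, 0.0041, 0.0, 0.1138]]
[[-0.0105, 0.0054, 0.0, 0.1138], [-0.0098, 0.0065, 0.0, 0.1138], [-0.009, 0.0076, 0.0, 0.1138], [-0.0081, 0.0086, 0.0, 0.1138], [-0.0071, 0.0094, 0.0, 0.1138]]
```

{"op": "play_rows", "data": {
  "steps": [
    [[-0.0093, -0.0073, -0.005, 0.1138], [-0.01, -0.0062, -0.005, 0.1138], [-0.0107, -0.005, -0.005, 0.1138], [-0.0112, -0.0038, -0.005, 0.1138], [-0.0115, -0.0025, -0.005, 0.1138]]
  ]
}}

```text
time: 11.53
ee_pos: [0.5037, 0.1963, 0.105]
tcp_rot: [180.0, 0.0, 159.8]
wrist_force: [-0.3, -0.2, -0.5]
opening: 0.0234
grasp_force: 68.5
```

{"op": "play_rows", "data": {
  "steps": [
    [[-0.0117, -0.0012, 0, 0.1138], [-0.0118, 0.0002, 0, 0.1138], [-0.0117, 0.0015, 0, 0.1138], [-0.0115, 0.0028, 0, 0.1138], [-0.0111, 0.0041, 0, 0.1138]]
  ]
}}

```text
time: 11.95
ee_pos: [0.557, 0.1708, 0.1047]
tcp_rot: [180.0, -0.0, 127.2]
wrist_force: [0.3, -0.8, -1.1]
opening: 0.023
grasp_force: 68.5
```

{"op": "play_rows", "data": {
  "steps": [
    [[-0.0105, 0.0054, 0, 0.1138], [-0.0098, 0.0065, 0, 0.1138], [-0.009, 0.0076, 0, 0.1138], [-0.0071, 0.0086, 0, 0.1138], [-0.0041, 0.0094, 0, 0.1138]]
  ]
}}

```text
time: 12.37
ee_pos: [0.6094, 0.1492, 0.1046]
tcp_rot: [-180.0, 0.0, 94.6]
wrist_force: [-0.7, -0.5, -0.6]
opening: 0.0229
grasp_force: 68.5
```

{"op": "play_rows", "data": {
  "steps": [
    [[0, 0, 0.01, 0], [0, 0, 0.01, 0], [0, 0, 0.01, 0], [0, 0, 0, 0], [0, 0, 0, 0]]
  ]
}}

```text
time: 12.78
ee_pos: [0.6077, 0.1497, 0.0731]
tcp_rot: [-179.9, 0.0, 95.1]
wrist_force: [-0.4, 0.6, -0.8]
opening: 0.0231
grasp_force: 68.8
```

```bash
python3 -c "
from h import *
go([.6091,.1496,.045],94.95,5)
from workcell import bot
c=bot.camera('top');g=cv2.cvtColor(c['img'],6)
np.set_printoptions(linewidth=250)
print(g[180:216,322:356:1])
cv2.imwrite('pics/t5.png',cv2.resize(c['img'][170:230,280:380],None,fx=6,fy=6,interpolation=2))
print(proj(c,[[.6163,.0669,.060]]))
"
```

```text
12.78 [0.6077 0.1497 0.0731] [-1.7988e+02  2.0000e-02  9.5070e+01] F [-0.35  0.59 -0.77] op 0.0231 68.8 q [13.8 15.3  4.3 79.2  0.  98.8]
[[-0.0001, 0.0003, 0.0056, 0.0004], [-0.0001, 0.0003, 0.0056, 0.0004], [-0.0001, 0.0003, 0.0056, 0.0004], [-0.0001, 0.0003, 0.0056, 0.0004], [-0.0001, 0.0003, 0.0056, 0.0004]]
[[173 174 176 ... 141 155 156]
 [175 174 174 ... 150 157 160]
 [174 175 175 ... 150 157 158]
 ...
 [174 175 175 ... 160 156 152]
 [173 176 175 ... 159 157 152]
 [173 174 174 ... 160 158 155]]
[[343.3470653  193.11453914]]
```

{"op": "play_rows", "data": {
  "steps": [
    [[0, 0.003, 0.012, 0], [0, 0, 0.014, 0], [0, 0, 0.01, 0], [0, 0, 0.005, 0], [0, 0, 0, 0]]
  ]
}}

```text
time: 13.25
ee_pos: [0.611, 0.1498, 0.0316]
tcp_rot: [-179.9, 0.0, 95.0]
wrist_force: [0.1, -0.5, -0.8]
opening: 0.0231
grasp_force: 68.8
```

{"op": "play_rows", "data": {
  "steps": [
    [[0, 0, 0, 0], [0, 0, 0, 0], [0, 0, 0, 0], [0, 0, 0, 0], [0, 0, 0, 0]]
  ]
}}

```text
time: 13.67
ee_pos: [0.6121, 0.15, 0.0338]
tcp_rot: [180.0, -0.0, 95.0]
wrist_force: [-0.7, 0.1, -0.7]
opening: 0.0231
grasp_force: 68.8
```

```bash
python3 -c "
from h import *
go([.6109,.1496,.023],94.95,5)
from workcell import bot
c=bot.camera('scene');cv2.imwrite('pics/s5.png',cv2.resize(c['img'][130:260,270:430],None,fx=4.5,fy=4.5,interpolation=2))
"
```

```text
13.67 [0.6121 0.15   0.0338] [ 1.7996e+02 -1.0000e-02  9.4960e+01] F [-0.7   0.06 -0.67] op 0.0231 68.8 q [13.8 16.5  1.5 74.9  0.  98.8]
[[-0.0001, -0.0002, 0.0022, 0.0], [-0.0001, -0.0002, 0.0022, 0.0], [-0.0001, -0.0002, 0.0022, 0.0], [-0.0001, -0.0002, 0.0022, 0.0], [-0.0001, -0.0002, 0.0022, 0.0]]
```

{"op": "play_rows", "data": {
  "steps": [
    [[0, 0, 0.005, 0], [0, 0, 0.004, 0], [0, 0, 0.0015, 0], [0, 0, 0, 0], [0, 0, 0, 0]]
  ]
}}

```text
time: 14.13
ee_pos: [0.6117, 0.1499, 0.0225]
tcp_rot: [-180.0, 0.0, 95.0]
wrist_force: [0.4, 0.3, -1.9]
opening: 0.0228
grasp_force: 68.8
```

{"op": "play_rows", "data": {
  "steps": [
    [[0, 0, 0.0005, 0], [0, 0, 0.0005, 0], [0, 0, 0, 0], [0, 0, 0, 0], [0, 0, 0, 0]]
  ]
}}

```text
time: 14.55
ee_pos: [0.6119, 0.1499, 0.0219]
tcp_rot: [180.0, 0.0, 95.0]
wrist_force: [0.4, 0.4, 0.2]
opening: 0.023
grasp_force: 68.9
```

{"op": "play_rows", "data": {
  "steps": [
    [[0, 0, 0.0005, 0], [0, 0, 0.0005, 0], [0, 0, 0, 0], [0, 0, 0, 0], [0, 0, 0, 0]]
  ]
}}

```text
time: 14.97
ee_pos: [0.6119, 0.15, 0.0218]
tcp_rot: [180.0, -0.0, 95.0]
wrist_force: [-3.3, -0.4, 7.9]
opening: 0.023
grasp_force: 69.8
```

{"op": "play_rows", "data": {
  "steps": [
    [[0, 0, -0.0008, 0], [-0.004, 0, 0, 0], [-0.005, 0, 0, 0], [-0.004, 0, 0, 0], [0, 0, 0, 0]]
  ]
}}

```text
time: 15.38
ee_pos: [0.6133, 0.136, 0.0218]
tcp_rot: [180.0, 0.0, 94.9]
wrist_force: [0.4, -2.4, 3.8]
opening: 0.0228
grasp_force: 69.2
```

{"op": "play_rows", "data": {
  "steps": [
    [[-0.003, 0, 0, 0], [-0.003, 0, 0, 0], [-0.003, 0, 0, 0], [-0.002, 0, 0, 0], [0, 0, 0, 0]]
  ]
}}

```text
time: 15.8
ee_pos: [0.6142, 0.1256, 0.0218]
tcp_rot: [180.0, 0.0, 94.9]
wrist_force: [0.1, 0.8, 4.3]
opening: 0.0236
grasp_force: 69.5
```

```bash
python3 -c "
from h import *
go(None,0,0)
from workcell import bot
c=bot.camera('scene');cv2.imwrite('pics/s5.png',cv2.resize(c['img'][130:260,270:430],None,fx=4.5,fy=4.5,interpolation=2))
"
```

```text
15.8 [0.6142 0.1256 0.0218] [1.7998e+02 2.0000e-02 9.4940e+01] F [0.15 0.82 4.32] op 0.0236 69.5 q [11.6 16.4  0.  73.6 -0.  96.6]
```

View pics/s5.png

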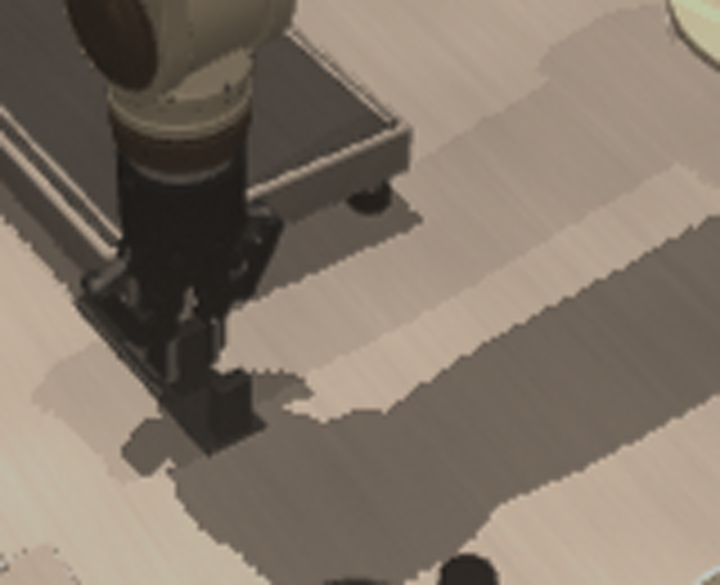

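The last scene view shows the wedge lying on the strip, in line with it, its tab (crop 195,350) just ahead of the strip's tab (230,400). The griddle is undisturbed. I go on pushing while watching the force.

{"op": "play_rows", "data": {
  "steps": [
    [[0, 0, -0.0004, 0], [-0.003, 0, 0, 0], [-0.003, 0, 0, 0], [-0.002, 0, 0, 0], [0, 0, 0, 0]]
  ]
}}

```text
time: 16.27
ee_pos: [0.6145, 0.1175, 0.0218]
tcp_rot: [-180.0, 0.0, 94.9]
wrist_force: [-0.1, -0.4, 1.9]
opening: 0.0229
grasp_force: 69.2
```

{"op": "play_rows", "data": {
  "steps": [
    [[-0.002, 0, 0, 0], [-0.002, 0, 0, 0], [-0.002, 0, 0, 0], [0, 0, 0, 0], [0, 0, 0, 0]]
  ]
}}

```text
time: 16.68
ee_pos: [0.6151, 0.1116, 0.0218]
tcp_rot: [-180.0, 0.0, 94.9]
wrist_force: [0.7, -0.3, 1.1]
opening: 0.023
grasp_force: 69.0
```

{"op": "play_rows", "data": {
  "steps": [
    [[-0.001, 0, 0, 0], [-0.001, 0, 0, 0], [-0.001, 0, 0, 0], [0, 0, 0, 0], [0, 0, 0, 0]]
  ]
}}

```text
time: 17.1
ee_pos: [0.6153, 0.1089, 0.0218]
tcp_rot: [-180.0, 0.0, 94.9]
wrist_force: [0.8, -0.2, -0.1]
opening: 0.0229
grasp_force: 69.0
```

{"op": "play_rows", "data": {
  "steps": [
    [[-0.001, 0, 0, 0], [-0.001, 0, 0, 0], [-0.001, 0, 0, 0], [0, 0, 0, 0], [0, 0, 0, 0]]
  ]
}}

```text
time: 17.52
ee_pos: [0.6156, 0.1059, 0.0219]
tcp_rot: [-180.0, 0.0, 94.9]
wrist_force: [0.1, -0.6, -0.6]
opening: 0.0229
grasp_force: 68.9
```

{"op": "play_rows", "data": {
  "steps": [
    [[-0.001, 0, 0, 0], [-0.001, 0, 0, 0], [-0.001, 0, 0, 0], [0, 0, 0, 0], [0, 0, 0, 0]]
  ]
}}

```text
time: 17.93
ee_pos: [0.6159, 0.103, 0.022]
tcp_rot: [-180.0, 0.0, 94.9]
wrist_force: [-0.2, -0.6, -1.2]
opening: 0.0233
grasp_force: 68.9
```

{"op": "play_rows", "data": {
  "steps": [
    [[-0.001, 0, 0.0003, 0], [-0.001, 0, 0, 0], [-0.001, 0, 0, 0], [0, 0, 0, 0], [0, 0, 0, 0]]
  ]
}}

```text
time: 18.35
ee_pos: [0.6163, 0.0999, 0.0218]
tcp_rot: [180.0, 0.0, 94.9]
wrist_force: [-0.1, -0.8, -0.0]
opening: 0.0224
grasp_force: 69.0
```

{"op": "play_rows", "data": {
  "steps": [
    [[-0.001, 0, 0, 0], [-0.001, 0, 0, 0], [-0.001, 0, 0, 0], [0, 0, 0, 0], [0, 0, 0, 0]]
  ]
}}

```text
time: 18.77
ee_pos: [0.6165, 0.097, 0.0218]
tcp_rot: [180.0, 0.0, 95.0]
wrist_force: [-0.2, 0.5, 0.7]
opening: 0.0233
grasp_force: 69.0
```

{"op": "play_rows", "data": {
  "steps": [
    [[-0.001, 0, 0, 0], [-0.001, 0, 0, 0], [-0.001, 0, 0, 0], [0, 0, 0, 0], [0, 0, 0, 0]]
  ]
}}

```text
time: 19.18
ee_pos: [0.6168, 0.094, 0.0218]
tcp_rot: [180.0, 0.0, 94.9]
wrist_force: [-0.8, 1.3, 2.1]
opening: 0.023
grasp_force: 69.1
```

{"op": "play_rows", "data": {
  "steps": [
    [[-0.001, 0, 0, 0], [-0.001, 0, 0, 0], [0, 0, 0, 0], [0, 0, 0, 0], [0, 0, 0, 0]]
  ]
}}

```text
time: 19.6
ee_pos: [0.6169, 0.0921, 0.0218]
tcp_rot: [180.0, 0.0, 95.0]
wrist_force: [0.7, 1.1, 3.1]
opening: 0.0228
grasp_force: 69.2
```

{"op": "play_rows", "data": {
  "steps": [
    [[-0.001, 0, -0.0002, 0], [-0.001, 0, 0, 0], [-0.001, 0, 0, 0], [0, 0, 0, 0], [0, 0, 0, 0]]
  ]
}}

```text
time: 20.02
ee_pos: [0.6171, 0.089, 0.0218]
tcp_rot: [-180.0, 0.0, 94.9]
wrist_force: [0.0, 1.3, 1.8]
opening: 0.023
grasp_force: 69.2
```

{"op": "play_rows", "data": {
  "steps": [
    [[-0.001, 0, -0.0001, 0], [-0.001, 0, 0, 0], [-0.001, 0, 0, 0], [0, 0, 0, 0], [0, 0, 0, 0]]
  ]
}}

```text
time: 20.43
ee_pos: [0.6173, 0.0859, 0.0218]
tcp_rot: [-180.0, 0.0, 94.9]
wrist_force: [0.5, 0.5, 0.7]
opening: 0.0228
grasp_force: 69.1
```

{"op": "play_rows", "data": {
  "steps": [
    [[-0.001, 0, 0, 0], [-0.001, 0, 0, 0], [-0.001, 0, 0, 0], [0, 0, 0, 0], [0, 0, 0, 0]]
  ]
}}

```text
time: 20.85
ee_pos: [0.6176, 0.083, 0.0218]
tcp_rot: [-180.0, 0.0, 94.9]
wrist_force: [-0.5, 0.7, 0.1]
opening: 0.0233
grasp_force: 68.9
```

{"op": "play_rows", "data": {
  "steps": [
    [[-0.001, 0, 0.0001, 0], [-0.001, 0, 0, 0], [-0.001, 0, 0, 0], [0, 0, 0, 0], [0, 0, 0, 0]]
  ]
}}

```text
time: 21.27
ee_pos: [0.6179, 0.08, 0.0218]
tcp_rot: [-180.0, 0.0, 94.9]
wrist_force: [-0.3, -0.0, -0.1]
opening: 0.023
grasp_force: 68.9
```

{"op": "play_rows", "data": {
  "steps": [
    [[-0.001, 0, 0.0001, 0], [-0.001, 0, 0, 0], [-0.001, 0, 0, 0], [0, 0, 0, 0], [0, 0, 0, 0]]
  ]
}}

```text
time: 21.68
ee_pos: [0.6182, 0.0772, 0.0218]
tcp_rot: [180.0, 0.0, 95.0]
wrist_force: [-0.6, 0.9, 0.5]
opening: 0.023
grasp_force: 68.9
```

Run:
```python
from h import *
from workcell import bot
c=bot.camera('top');g=cv2.cvtColor(c['img'],6)
for row in (194,198,202):print(row,g[row,284:346].tolist())
```

```text
194 [104, 101, 103, 102, 103, 102, 101, 102, 102, 104, 104, 103, 105, 90, 72, 65, 63, 62, 63, 67, 62, 65, 67, 62, 68, 69, 67, 69, 67, 68, 66, 68, 66, 66, 67, 63, 67, 62, 63, 62, 66, 70, 74, 73, 119, 148, 153, 155, 153, 145, 129, 114, 121, 125, 131, 133, 138, 140, 145, 147, 151, 151]
198 [106, 101, 100, 103, 102, 102, 103, 104, 103, 100, 101, 103, 101, 95, 72, 63, 67, 65, 66, 65, 63, 64, 65, 66, 69, 68, 66, 66, 68, 69, 65, 66, 67, 66, 67, 66, 61, 63, 65, 64, 65, 62, 66, 72, 91, 120, 140, 127, 108, 105, 109, 117, 120, 125, 131, 132, 136, 141, 144, 148, 149, 152]
202 [101, 100, 100, 100, 101, 101, 102, 101, 101, 103, 104, 103, 102, 101, 83, 59, 54, 55, 55, 55, 60, 66, 69, 66, 68, 67, 65, 65, 68, 66, 68, 69, 66, 65, 68, 66, 69, 69, 68, 63, 63, 64, 66, 66, 77, 96, 97, 90, 97, 104, 110, 116, 120, 125, 130, 132, 136, 140, 144, 147, 149, 152]
```

{"op": "play_rows", "data": {
  "steps": [
    [[-0.001, 0, 0, 0], [-0.001, 0, 0, 0], [0, 0, 0, 0], [0, 0, 0, 0], [0, 0, 0, 0]]
  ]
}}

```text
time: 22.15
ee_pos: [0.6184, 0.0757, 0.0219]
tcp_rot: [180.0, -0.1, 95.0]
wrist_force: [-1.1, 4.9, 0.6]
opening: 0.0228
grasp_force: 69.0
```

{"op": "play_rows", "data": {
  "steps": [
    [[-0.0005, 0, 0, 0], [-0.0003, 0, 0, 0], [0, 0, 0, 0], [0, 0, 0, 0], [0, 0, 0, 0]]
  ]
}}

```text
time: 22.57
ee_pos: [0.6184, 0.0755, 0.0219]
tcp_rot: [180.0, -0.1, 95.0]
wrist_force: [-1.2, 9.0, 1.7]
opening: 0.0233
grasp_force: 69.1
```

Run:
```python
from h import *
from workcell import bot
go(None,0,0)
def rim(c,x0,y0,x1,y1):
    s=cv2.cvtColor(c['img'],40)[y0:y1,x0:x1];m=((s[...,1]<45)&(s[...,2]>130)).astype('u1')
    return m
c=bot.camera('top');g=cv2.cvtColor(c['img'],6)
k=cv2.findNonZero(rim(c,340,215,495,290))[:,0,:]+[340,215]
P=cast(c,k,.07)[:,:2]*1000;r=cv2.boxPoints(cv2.minAreaRect(P.astype('f4')));print(r.round(1).tolist())
w=bot.camera('wrist');cv2.imwrite('pics/w3.png',w['img'])
print(proj(w,[[.6185,.041,.073],[.6183,.061,.07],[.60,.059,.07],[.64,.0625,.07]]))
```

```text
22.57 [0.6184 0.0755 0.0219] [ 1.7999e+02 -1.1000e-01  9.5010e+01] F [-1.24  8.98  1.72] op 0.0233 69.1 q [ 6.9 15.9 -0.6 73.5  0.1 91.9]
[[299.8999938964844, -96.4000015258789], [470.70001220703125, -330.29998779296875], [565.5999755859375, -261.1000061035156], [394.70001220703125, -27.100000381469727]]
[[303.57766258 407.07363366]
 [307.72442586 356.19983189]
 [256.60629378 357.05833626]
 [368.11165768 357.17585194]]
```

{"op": "play_rows", "data": {
  "steps": [
    [[0, 0, 0, 0], [0, 0, 0, 0], [0, 0, 0, 0], [0, 0, 0, 0], [0, 0, 0, 0]]
  ],
  "gripper": 0.045
}}

```text
time: 23.08
ee_pos: [0.6184, 0.0741, 0.0217]
tcp_rot: [-180.0, 0.0, 94.9]
wrist_force: [-0.1, 0.5, -0.1]
opening: 0.0448
grasp_force: 0.0
```

{"op": "play_rows", "data": {
  "steps": [
    [[0.003, 0, 0, 0], [0.003, 0, 0, 0], [0, 0, -0.01, 0], [0, 0, -0.03, 0], [0, 0, -0.03, 0]]
  ]
}}

```text
time: 23.5
ee_pos: [0.6168, 0.0805, 0.092]
tcp_rot: [-179.8, 0.0, 95.0]
wrist_force: [1.1, -1.2, 1.1]
opening: 0.0449
grasp_force: 0.0
```

{"op": "play_rows", "data": {
  "steps": [
    [[0, 0, -0.02, 0], [0, 0, 0, 0], [0, 0, 0, 0], [0, 0, 0, 0], [0, 0, 0, 0]]
  ],
  "gripper": 0.0,
  "squeeze": 40
}}

```text
time: 23.92
ee_pos: [0.6173, 0.0804, 0.1106]
tcp_rot: [-179.9, 0.0, 95.0]
wrist_force: [0.4, -0.0, 0.1]
opening: -0.0
grasp_force: 0.0
```

Run:
```python
from h import *
from workcell import bot
go([.6185,.041,.085],94.95,5)
```

```text
23.92 [0.6173 0.0804 0.1106] [-1.7989e+02  1.0000e-02  9.4960e+01] F [ 0.36 -0.02  0.08] op -0.0 0.0 q [ 7.4 14.3  7.4 83.1 -0.  92.5]
[[-0.0079, -0.0004, 0.0051, 0.0], [-0.0079, -0.0004, 0.0051, 0.0], [-0.0079, -0.0004, 0.0051, 0.0], [-0.0079, -0.0004, 0.0051, 0.0], [-0.0079, -0.0004, 0.0051, 0.0]]
```

{"op": "play_rows", "data": {
  "steps": [
    [[-0.008, 0, 0, 0], [-0.012, 0, 0.005, 0], [-0.012, 0, 0.01, 0], [-0.008, 0, 0.008, 0], [0, 0, 0.004, 0]]
  ]
}}

```text
time: 24.33
ee_pos: [0.6207, 0.0382, 0.0824]
tcp_rot: [-179.9, 0.0, 94.8]
wrist_force: [-0.4, 0.4, -0.6]
opening: 0.0001
grasp_force: 0.0
```

{"op": "play_rows", "data": {
  "steps": [
    [[0, 0, 0.002, 0], [0, 0, 0.002, 0], [0, 0, 0.001, 0], [0, 0, 0, 0], [0, 0, 0, 0]]
  ]
}}

```text
time: 24.75
ee_pos: [0.6215, 0.0409, 0.0801]
tcp_rot: [180.0, -0.0, 95.0]
wrist_force: [-0.4, 0.6, 0.5]
opening: -0.0002
grasp_force: 0.0
```

{"op": "play_rows", "data": {
  "steps": [
    [[0, 0, 0.001, 0], [0, 0, 0.001, 0], [0, 0, 0.001, 0], [0, 0, 0.001, 0], [0, 0, 0, 0]]
  ]
}}

```text
time: 25.17
ee_pos: [0.6212, 0.0406, 0.0755]
tcp_rot: [-180.0, 0.0, 95.0]
wrist_force: [0.6, 0.2, 0.4]
opening: 0.0005
grasp_force: 0.0
```

{"op": "play_rows", "data": {
  "steps": [
    [[0, 0, 0.0005, 0], [0, 0, 0.0005, 0], [0, 0, 0.0005, 0], [0, 0, 0, 0], [0, 0, 0, 0]]
  ]
}}

```text
time: 25.58
ee_pos: [0.6213, 0.0405, 0.0742]
tcp_rot: [-180.0, 0.0, 95.0]
wrist_force: [-0.2, -0.5, 0.2]
opening: 0.0
grasp_force: 0.0
```

{"op": "play_rows", "data": {
  "steps": [
    [[0, 0, 0.0005, 0], [0, 0, 0.0005, 0], [0, 0, 0.0003, 0], [0, 0, 0, 0], [0, 0, 0, 0]]
  ]
}}

```text
time: 26.0
ee_pos: [0.6214, 0.0406, 0.073]
tcp_rot: [-180.0, -0.0, 95.0]
wrist_force: [-0.4, 0.1, 0.4]
opening: -0.0001
grasp_force: 0.0
```

{"op": "play_rows", "data": {
  "steps": [
    [[0, 0, 0.0004, 0], [0, 0, 0.0003, 0], [0, 0, 0.0003, 0], [0, 0, 0, 0], [0, 0, 0, 0]]
  ]
}}

```text
time: 26.42
ee_pos: [0.6213, 0.0406, 0.072]
tcp_rot: [-180.0, 0.0, 95.0]
wrist_force: [0.3, -0.4, -0.5]
opening: 0.0002
grasp_force: 0.0
```

{"op": "play_rows", "data": {
  "steps": [
    [[0, 0, 0.0004, 0], [0, 0, 0.0003, 0], [0, 0, 0.0003, 0], [0, 0, 0, 0], [0, 0, 0, 0]]
  ]
}}

```text
time: 26.83
ee_pos: [0.6214, 0.0405, 0.071]
tcp_rot: [-180.0, 0.0, 95.0]
wrist_force: [-0.4, -0.6, -0.3]
opening: 0.0002
grasp_force: 0.0
```

{"op": "play_rows", "data": {
  "steps": [
    [[0, 0, 0.0004, 0], [0, 0, 0.0003, 0], [0, 0, 0.0003, 0], [0, 0, 0, 0], [0, 0, 0, 0]]
  ]
}}

```text
time: 27.25
ee_pos: [0.6214, 0.0406, 0.0701]
tcp_rot: [180.0, -0.0, 95.0]
wrist_force: [-0.7, 0.9, 0.7]
opening: -0.0001
grasp_force: 0.8
```

{"op": "play_rows", "data": {
  "steps": [
    [[0, 0, 0.0003, 0], [0, 0, 0.0002, 0], [0, 0, 0, 0], [0, 0, 0, 0], [0, 0, 0, 0]]
  ]
}}

```text
time: 27.67
ee_pos: [0.6214, 0.0406, 0.0701]
tcp_rot: [180.0, 0.0, 95.0]
wrist_force: [-2.2, -0.4, 5.4]
opening: -0.0001
grasp_force: 2.6
```

{"op": "play_rows", "data": {
  "steps": [
    [[0, 0, 0.0003, 0], [0, 0, 0, 0], [0, 0, 0, 0], [0, 0, 0, 0], [0, 0, 0, 0]]
  ]
}}

```text
time: 28.08
ee_pos: [0.6214, 0.0406, 0.07]
tcp_rot: [180.0, -0.0, 95.0]
wrist_force: [-2.4, 1.0, 7.0]
opening: -0.0
grasp_force: 3.4
```

{"op": "play_rows", "data": {
  "steps": [
    [[0, 0, 0, 0], [0, 0, 0, 0], [0, 0, 0, 0], [0, 0, 0, 0], [0, 0, 0, 0]]
  ]
}}

```text
time: 28.5
ee_pos: [0.6214, 0.0406, 0.07]
tcp_rot: [180.0, 0.0, 95.0]
wrist_force: [-3.5, 0.1, 6.6]
opening: -0.0002
grasp_force: 3.4
```

{"op": "play_rows", "data": {
  "steps": [
    [[0, 0, 0, 0], [0, 0, 0, 0], [0, 0, 0, 0], [0, 0, 0, 0], [0, 0, 0, 0]]
  ]
}}

```text
time: 28.92
ee_pos: [0.6214, 0.0406, 0.0701]
tcp_rot: [180.0, 0.0, 95.0]
wrist_force: [-3.0, -0.4, 7.7]
opening: -0.0001
grasp_force: 3.4
```

The contact height of 0.070 m matches the steel rim just outside the dark plate, so the corner hasn't dropped. It held about 7 N for 1.2 s without moving. Withdrawing now.

{"op": "play_rows", "data": {
  "steps": [
    [[0, 0, -0.002, 0], [0, 0, -0.005, 0], [0, 0, -0.02, 0], [0, 0, -0.03, 0], [0, 0, -0.03, 0]]
  ]
}}

```text
time: 29.33
ee_pos: [0.6207, 0.0405, 0.1565]
tcp_rot: [-179.9, -0.0, 95.0]
wrist_force: [-0.6, -0.3, 0.6]
opening: -0.0002
grasp_force: 0.0
```

{"op": "play_rows", "data": {
  "steps": [
    [[0, 0, -0.02, 0], [0, 0, 0, 0], [0, 0, 0, 0], [0, 0, 0, 0], [0, 0, 0, 0]]
  ]
}}

```text
time: 29.75
ee_pos: [0.6208, 0.0405, 0.1747]
tcp_rot: [-179.9, 0.0, 95.0]
wrist_force: [-0.5, 0.2, -0.1]
opening: -0.0
grasp_force: 0.0
```

Run:
```python
from h import *
from workcell import bot
go(None,0,0)
bot.job_done()
```

```text
29.75 [0.6208 0.0405 0.1747] [-179.88    0.     94.95] F [-0.51  0.15 -0.09] op -0.0 0.0 q [ 3.7 14.4 14.5 90.2 -0.  88.8]
the job is handed in; nothing more can be done
```

The job is handed in (no verdict returned): both shims are under the bare foot, the tapered one pushed snug at about 9 N and let go, and the corner held about 7 N for 1.2 s without dipping; I didn't measure griddle shift or level directly.

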